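Seat the thermostatic head on the radiator valve and hold it down

ROBOT

A 7-joint arm with a two-finger parallel gripper is mounted at the origin on the work surface. World frame = base frame: x ahead of the robot, y to its left, z up, the work surface at z = 0. Lengths are in m, angles in rad, forces in N, time in s.
With the tool pointing down it reaches from about 0.4 to 0.85 m from the base axis. Payload 4.5 kg.
Tool frame: the origin (TCP) lies midway between the tips of the shut fingers; the grasp point (between the pads) lies 19 mm behind it; z points along the fingers, y is the line along which they close (so a half turn about z gives the same grasp; the last joint's range is limited). The gripper opens to 88 mm and grips with 3 to 60 N. Pads are 18 mm wide; open, the fingers measure 123 mm over their backs; the gripper's body (75 mm by 187 mm) begins 45 mm behind the grasp point.
Start: joints at [1.324, 0.689, -0.195, 1.565, 0.157, 0.902, -0.215], TCP at [0.173, -0.601, 0.239] pointing down, gripper open.
Joint ranges: [-3.01, 3.01], [-0.46, 2.08], [-1.47, 1.51], [0.13, 2.56], [-1, 4.14], [0.04, 2.09], [-2.66, 2.66]. Speed limits (rad/s): [2.57, 2.57, 3.14, 3.14, 3.14, 3.14, 3.14].

INTERFACE

Orientations are given as a unit quaternion [x, y, z, w].
In Python, from plant import r gives the robot as it stands.
- The arm moves only by the tool carry_out, never from a script. Its argument "plan" is a list of rows, each an object with "rot": the turn, a rotation vector about the tool's x, y, z in rad, a list of three; "xyz": the shift along the tool's x, y, z in m, a list of three; "grip": the closure in counts, from 0 (fully open) to 255 (shut). In form: [{"rot": [wx, wy, wz], "xyz": [dx, dy, dz], "grip": grip}, ...]. A call has 1 to 8 rows; each row is the pose to reach, as a shift and turn from the pose commanded when the call began, along the tool's axes at that moment; what a row does not reach only later rows make up. A row lasts 1/12 s, in which the tool goes at most 41.7 mm and 7.16 degrees, less where a joint would pass 70% of its speed; a pose out of reach is approached as far as the arm can. A call with a gripper value outside its range is refused whole. The fingers move at their own pace and stop on an object; "squeeze" is the grip in N (left out, the last holds). Time passes only in rows, so rows that repeat a pose let the fingers close. It gives the time, the measured TCP pose, the force, the opening and the grip force at its end, in the units of the state.
- r.get_state(): the state, without advancing time (a new reading comes with each control period).
- r.snapshot(name): name is "scene" or "top" or "wrist"; returns the picture (384x512x3 uint8, red, green, blue); there is no depth.
- r.camera_params(name): a dict with "fx", "fy", "cx", "cy" (pixels), "distortion" ([k1, k2, p1, p2, k3] as OpenCV has them; the pictures are not rectified), "position" and "attitude" of the camera in the world; the wrist camera has in their place "hand_eye" (4x4, takes a point from camera to tool coordinates, whose origin is the TCP and whose axes are the flange's). Camera axes: x right, y down, z forward; pixel columns grow to the right and rows downward; lengths in m; the calibration is good to about 2 mm. A picture is of the moment at which its call begins: read the wrist's pose just before it. camera_params takes no time and is no camera call.
- r.finish_job(): hands the job in; it is judged then, once.
The state is a dict: "clock": time; "q": joint angles; "qd": joint speeds; "joint_torque": joint torques, N m; "tool_pos": TCP position; "eef_rot": TCP orientation; "contact_force": force on the tool from outside, world axes, zero at the start; "moment": the same for the moment, N m; "opening": opening from 0.0 (shut) to 1.0 (fully open); "finger_force": force on a finger pad.
Only numpy, scipy, OpenCV 4.12 (cv2) and the standard library are available. Lean on these libraries where they do the work, as an engineer would, in place of code of your own. Each camera call takes 0.05 s, during which the arm holds its last target. There are 200 camera calls.

TASK

A radiator valve is clamped upright in the drill vise. Of the two white thermostatic heads on the bench pick up the one whose collar fits the valve's notched neck (the one with the wider collar), put it on the neck, turn it until its lugs drop into the notches, and push it fully home on the shoulder against the valve's spring pin. The pin lifts the head again if you let go, so finish while still holding it pressed down (its clamp screw is tightened next), and leave the other head and the loose fittings where they are.

Things in the scene. Friction and masses are not known exactly. Their poses are not given: they have to be found in the camera images.
- head_wide_mid (a point): The head that fits: white plastic thermostatic radiator-valve head standing upright on its collar, 78 mm tall, 0.10 to 0.21 kg. This point: on its axis half-way up, 39 mm above its underside; z up to its closed top. From the underside up: 0 to 26 mm the collar, 54 mm in diameter (59 over four small outside ribs); 26 to 78 mm the round fluted grip, 44 mm in diameter, where it is gripped.
- head_wide_rim (a point): Centre of the wide head's open underside (same axes). The collar's bore is 36.4 mm in diameter, 21 mm deep, with four inside lugs 6 mm wide that reach in to 28.4 mm across and run from 1 mm above the rim to the end of the bore. Lugs and the outside ribs stand along its +x, -x, +y and -y axes; every quarter turn is alike.
- head_slim_mid (a point): The head that does not fit, to be left alone: same kind and white plastic, slimmer and shorter: 70 mm tall, collar 42 mm in diameter (47 over ribs), grip 39 mm in diameter. This point: on its axis half-way up, 35 mm above its underside.
- valve_seat (a point): Point on the valve neck's upright axis (z up) at the upper face of its round shoulder, 43 mm in diameter, 105 mm above the bench: the head's rim rests on it when fully home, the head's mid point then 39 mm above this point. +y: side outlet with hex nut, its axis 26 mm lower, reaching 68 mm out.
- valve_neck (a point): Point on the same axis 14 mm above the seat, at the top of the notched ring: 34 mm in diameter, four upright notches 9 mm wide along its +x, -x, +y and -y axes (same axes as the seat) that take the lugs. Inside it a brass pilot 26 mm in diameter with a chamfered top rises 6 mm higher, the pin 12 mm higher. A head turned wrongly stops with its rim 13 mm above the shoulder, lugs on this ring.
- valve: The grey drill vise fixed to the bench with the nickel-plated angle radiator valve upright in its jaws; origin on the bench under the valve's axis, same axes as the seat. Jaw tops 60 mm above the bench; from the axis the vise reaches 135 mm along -x (screw and handle) and 65 mm along +x, +y and -y.
- valve_pin (a joint): The valve's steel spring pin, 8 mm in diameter, in the axis of the neck: 0 m when fully out, grows as it is pressed down, at most 0.006. The head meets it 5 mm above home; it pushes back with 4.5 N at first touch and 12 N with the head fully home (reading about 0.005), and lifts a released head by 5 mm.
- nipple: Bystander: galvanized pipe nipple, hollow, standing, 27 mm in diameter, 60 mm tall; origin at the centre of its underside.
- cap: Bystander: chrome pipe cap, 37 mm in diameter, 25 mm tall; origin at the centre of its underside.
- coupling: Bystander: orange plastic pipe coupling, hollow, standing, 41 mm in diameter, 48 mm tall; origin at the centre of its underside.
- banjo: Bystander: brass banjo fitting lying flat, eye 27 mm in diameter and 12 mm thick, hose tail reaching 46 mm along its +x; origin at the centre of the eye's underside.

How it is judged:
By the outcome, as a careful person would: the job done as asked, in the order asked, and still so for the second after the job is handed in, while the arm keeps its last pose, push and grip.
It also fails if it takes over 45 s, if anything falls off the work surface, if the arm or the gripper's body presses on something with over 40 N, if the wrist force passes 120 N, or if a joint passes its speed limit or range.

## Working session

There is one attempt and no reset: what is moved stays moved. The work goes in short steps, Python scripts to look and compute and a tool call to move; the robot and the scene stay as the last step left them, time stands still between calls to the robot, and variables do not carry over. Pictures are saved under pics/ and viewed, at most 10 in all, crops included, and the job is handed in when it is done.

Besides the shell and the picture viewer there is one more tool, called after ">>>" as name([rows], argument=value, ...), one row to a line, values as JSON. carry_out: Moves the arm, as the interface text tells. Its arguments: {"type":"object","properties":{"plan":{"type":"array"},"squeeze":{"type":"number"}},"required":["plan"]}

```bash
mkdir -p pics; ls; python3 - <<'E'
from plant import r
import cv2,numpy as np
s=r.get_state()
print({k:np.round(v,3) for k,v in s.items()})
for n in("scene","top","wrist"):
    print(n,r.camera_params(n))
a=r.snapshot("scene");b=r.snapshot("top");
cv2.imwrite("pics/scene0.png",a[...,::-1]);cv2.imwrite("pics/top0.png",b[...,::-1])
E
```

```text
pics
{'clock': np.float64(0.0), 'q': array([ 1.324,  0.69 , -0.194,  1.566,  0.157,  0.902, -0.215]), 'qd': array([ 0.   , -0.001, -0.002, -0.001,  0.   , -0.   ,  0.002]), 'joint_torque': array([-0.0000e+00, -5.2755e+01, -1.2670e+00, -1.5343e+01, -5.3000e-02,
        7.0000e-03,  0.0000e+00]), 'tool_pos': array([ 0.173, -0.6  ,  0.238]), 'eef_rot': array([ 0.99 ,  0.14 , -0.   , -0.001]), 'contact_force': array([ 0.194, -0.266,  0.159]), 'moment': array([-0.061, -0.068,  0.031]), 'finger_force': np.float64(0.0), 'opening': np.float64(0.999)}
scene {'fx': 434.4435495137335, 'fy': 434.4435495137335, 'cx': 256.1038646690309, 'cy': 190.21260077009106, 'distortion': array([0.01124181, 0.        , 0.        , 0.        , 0.        ]), 'position': array([ 1.04030713, -0.23354716,  0.88120163]), 'attitude': array([ 0.79054828,  0.54188682, -0.15919597, -0.23674615])}
top {'fx': 363.62744811994037, 'fy': 363.62744811994037, 'cx': 251.2500230184027, 'cy': 187.48639208340427, 'distortion': array([-0.02941142,  0.        ,  0.        ,  0.        ,  0.        ]), 'position': array([ 0.47377906, -0.01703333,  1.04844063]), 'attitude': array([ 0.71590054, -0.6961844 ,  0.04813429, -0.02228876])}
wrist {'fx': 277.64814002540476, 'fy': 277.64814002540476, 'cx': 252.80183765229577, 'cy': 189.75919072138106, 'distortion': array([-0.06071897,  0.        ,  0.        ,  0.        ,  0.        ]), 'hand_eye': array([[ 6.09455497e-05, -9.46822136e-01, -3.21757422e-01,
         8.43787158e-02],
       [ 9.99999991e-01,  9.55841265e-05, -9.18568328e-05,
         4.56680547e-04],
       [ 1.17726985e-04, -3.21757413e-01,  9.46822134e-01,
        -1.46329708e-01],
       [ 0.00000000e+00,  0.00000000e+00,  0.00000000e+00,
         1.00000000e+00]])}
```

View pics/scene0.png

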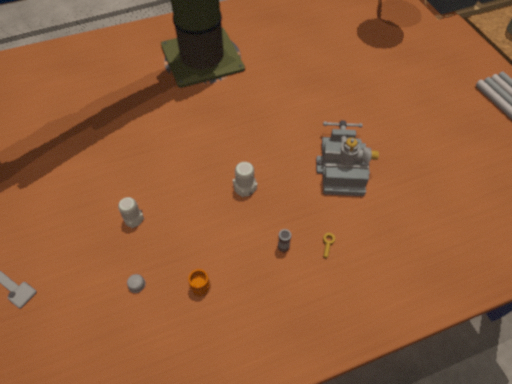

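View pics/top0.png

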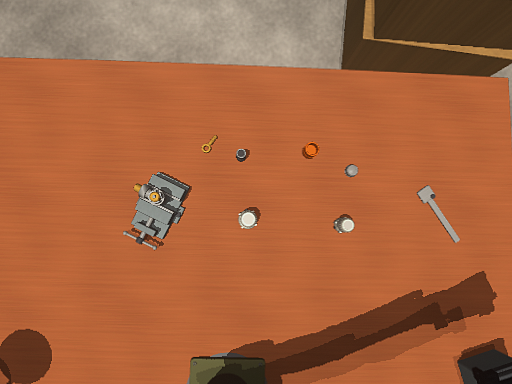

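The scene picture shows the wider head at about (244,178), the slim one at (130,212) and the valve at (350,145). In the top picture they are at (248,219), (345,225) and (155,197). The vise handle (-x) is at (140,238) and the outlet (+y) at (138,188).

```bash
cat > h.py <<'E'
from plant import r
import cv2,numpy as np
from scipy.spatial.transform import Rotation as R
def campose(n,s=None):
    p=r.camera_params(n)
    if n=="wrist":
        s=s or r.get_state(); T=np.eye(4);T[:3,:3]=R.from_quat(s["eef_rot"]).as_matrix();T[:3,3]=s["tool_pos"]
        T=T@p["hand_eye"]
    else:
        T=np.eye(4);T[:3,:3]=R.from_quat(p["attitude"]).as_matrix();T[:3,3]=p["position"]
    K=np.array([[p["fx"],0,p["cx"]],[0,p["fy"],p["cy"]],[0,0,1]])
    return K,np.array(p["distortion"]),T
def rays(cam,px):
    K,d,T=cam
    u=cv2.undistortPoints(np.array(px,float).reshape(-1,1,2),K,d).reshape(-1,2)
    return T[:3,3],np.c_[u,np.ones(len(u))]@T[:3,:3].T
def plane(cam,px,z):
    o,v=rays(cam,px); return o+v*((z-o[2])/v[:,2])[:,None]
def proj(cam,X):
    K,d,T=cam; Ti=np.linalg.inv(T)
    return cv2.projectPoints(np.array(X,float).reshape(-1,1,3),cv2.Rodrigues(Ti[:3,:3])[0],Ti[:3,3],K,d)[0].reshape(-1,2)
def tri(c1,p1,c2,p2):
    o1,v1=rays(c1,[p1]);o2,v2=rays(c2,[p2]);v1=v1[0]/np.linalg.norm(v1);v2=v2[0]/np.linalg.norm(v2)
    t=np.linalg.lstsq(np.c_[v1,-v2],o2-o1,rcond=None)[0];a=o1+t[0]*v1;b=o2+t[1]*v2
    return (a+b)/2,np.linalg.norm(a-b)
E
python3 - <<'E'
from h import *
T=campose("top");S=campose("scene")
a=cv2.imread("pics/top0.png");s=cv2.imread("pics/scene0.png")
def white(im):
    hsv=cv2.cvtColor(im,cv2.COLOR_BGR2HSV);m=((hsv[...,1]<40)&(hsv[...,2]>170)).astype(np.uint8)
    n,l,st,c=cv2.connectedComponentsWithStats(m);return [(st[i],c[i].round(1)) for i in range(1,n) if st[i][4]>60]
print(white(a));print(white(s))
for n,pt,ps,z in[("wide",(248.5,219),(244,167),.078),("slim",(344.5,225),(128,203),.07),("valve",(155,197),(350.5,144),.125)]:
    print(n,plane(T,[pt],z).round(3),plane(S,[ps],z).round(3),tri(T,pt,S,ps))
print("handle",plane(T,[(140,238)],.07),plane(S,[(342,125)],.07),"outlet",plane(T,[(138,188)],.079),plane(S,[(377,154)],.079))
v=np.concatenate([cv2.resize(a[160:260,100:220],None,fx=4,fy=4,interpolation=2),cv2.resize(s[100:200,300:380],None,fx=4,fy=4,interpolation=2)],1)
cv2.imwrite("pics/crop1.png",v);print(v.shape)
E
```

```text
[(array([418, 187,  16,  15,  71], dtype=int32), array([424.8, 194.6])), (array([429, 200,  30,  42,  92], dtype=int32), array([441.5, 218.6])), (array([239, 212,  16,  16, 175], dtype=int32), array([246.9, 219.2])), (array([342, 219,  12,  12, 113], dtype=int32), array([347.5, 224.8]))]
[(array([480,  81,  32,  29,  76], dtype=int32), array([496.4,  95.3])), (array([237, 163,  15,  12, 144], dtype=int32), array([244. , 168.3])), (array([120, 198,  14,  12, 119], dtype=int32), array([126.4, 203.4]))]
wide [[ 0.487 -0.046  0.078]] [[ 0.484 -0.043  0.078]] (array([ 0.4871429 , -0.04508556,  0.08362366]), np.float64(0.0019591136085047073))
slim [[ 0.478 -0.307  0.07 ]] [[ 0.479 -0.311  0.07 ]] (array([ 0.47707483, -0.30973134,  0.06682723]), np.float64(0.003381441786902192))
valve [[0.535 0.193 0.125]] [[0.542 0.19  0.125]] (array([0.53588242, 0.1952951 , 0.11586316]), np.float64(0.00038282999783586277))
handle [[0.42900045 0.23952883 0.07      ]] [[0.44449248 0.23007017 0.07      ]] outlet [[0.56087987 0.24967524 0.079     ]] [[0.56049687 0.25973086 0.079     ]]
(400, 800, 3)
```

View pics/crop1.png

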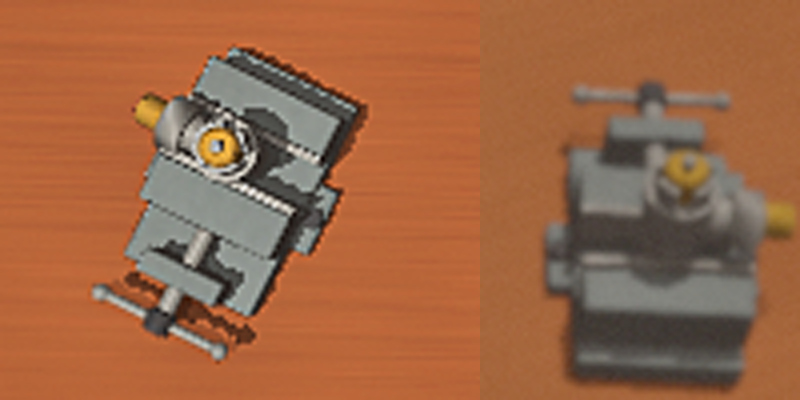

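The crops show the valve's brass pilot at top-view pixel (155,197), with the outlet towards the left and the screw towards the lower left. That puts the valve axis at about (0.535, 0.193) with yaw about -25°. The wide head is at about (0.486, -0.045). I'll move above it for a closer look.

>>> carry_out([
  {"rot": [0,0,0],"xyz": [0.228,-0.222,0.015],"grip": 0},
  {"rot": [0,0,0],"xyz": [0.228,-0.222,0.015],"grip": 0},
  {"rot": [0,0,0],"xyz": [0.228,-0.222,0.015],"grip": 0},
  {"rot": [0,0,0],"xyz": [0.228,-0.222,0.015],"grip": 0},
  {"rot": [0,0,0],"xyz": [0.228,-0.222,0.015],"grip": 0},
  {"rot": [0,0,0],"xyz": [0.228,-0.222,0.015],"grip": 0},
  {"rot": [0,0,0],"xyz": [0.228,-0.222,0.015],"grip": 0},
  {"rot": [0,0,0],"xyz": [0.228,-0.222,0.015],"grip": 0},
])

```text
clock: 0.77
tool_pos: [0.3324, -0.3199, 0.2235]
eef_rot: [0.99, 0.142, 0.0, -0.001]
contact_force: [0.1, 0.1, -0.0]
opening: 1.003
finger_force: 0.0
```

```bash
python3 - <<'E'
from h import *
s=r.get_state();print(s["q"].round(3),s["tool_pos"].round(4),s["eef_rot"].round(4),s["clock"])
E
```

```text
[ 0.775  0.508 -0.163  2.059  0.14   0.586 -0.77 ] [ 0.3324 -0.3199  0.2235] [ 9.899e-01  1.420e-01  3.000e-04 -1.000e-03] 0.7667
```

>>> carry_out([
  {"rot": [0,0,0],"xyz": [0.225,-0.22,0.024],"grip": 0},
  {"rot": [0,0,0],"xyz": [0.225,-0.22,0.024],"grip": 0},
  {"rot": [0,0,0],"xyz": [0.225,-0.22,0.024],"grip": 0},
  {"rot": [0,0,0],"xyz": [0.225,-0.22,0.024],"grip": 0},
  {"rot": [0,0,0],"xyz": [0.225,-0.22,0.024],"grip": 0},
  {"rot": [0,0,0],"xyz": [0.225,-0.22,0.024],"grip": 0},
  {"rot": [0,0,0],"xyz": [0.225,-0.22,0.024],"grip": 0},
  {"rot": [0,0,0],"xyz": [0.225,-0.22,0.024],"grip": 0},
])

```text
clock: 1.43
tool_pos: [0.4881, -0.0449, 0.1993]
eef_rot: [0.99, 0.143, 0.001, -0.001]
contact_force: [0.3, 0.2, -0.0]
opening: 0.998
finger_force: 0.0
```

>>> carry_out([
  {"rot": [0,0,0],"xyz": [0,0,0],"grip": 0},
  {"rot": [0,0,0],"xyz": [0,0,0],"grip": 0},
])

```text
clock: 1.6
tool_pos: [0.4862, -0.0488, 0.1993]
eef_rot: [0.99, 0.142, -0.0, -0.0]
contact_force: [-0.2, -0.9, -0.6]
opening: 0.997
finger_force: 0.0
```

```bash
python3 - <<'E'
from h import *
s=r.get_state();print(s["q"].round(3),s["tool_pos"].round(4),s["eef_rot"].round(4),s["clock"])
im=r.snapshot("wrist")[...,::-1].copy();cv2.imwrite("pics/w1.png",im)
W=campose("wrist",s)
np.savez("w1.npz",K=W[0],d=W[1],T=W[2])
print(proj(W,[[.4865,-.045,.078],[.4865,-.045,.013]]))
E
```

```text
[ 0.059  0.575 -0.083  2.014  0.085  0.556 -1.37 ] [ 0.4862 -0.0488  0.1993] [ 9.899e-01  1.418e-01 -3.000e-04 -2.000e-04] 1.6
[[248.91316792 182.24933471]
 [249.64386367 166.58394921]]
```

View pics/w1.png

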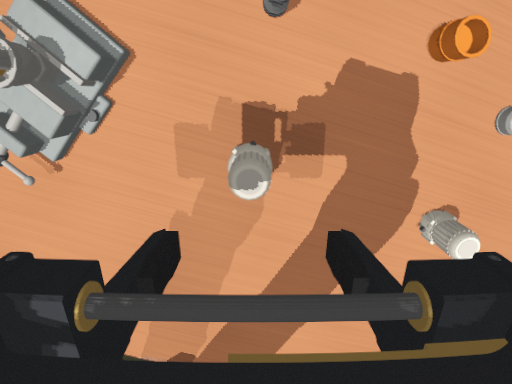

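The wrist picture shows the head's top at about (250,183), with its collar above that at about (250,158). Next is an enlarged crop for the ribs.

```bash
python3 - <<'E'
from h import *
a=cv2.imread("pics/w1.png")[130:210,210:290]
a=cv2.resize(a,None,fx=7,fy=7,interpolation=cv2.INTER_CUBIC)
a=cv2.convertScaleAbs(a,alpha=1.3,beta=10)
cv2.imwrite("pics/w1c.png",a)
E
```

```text
(no output)
```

View pics/w1c.png

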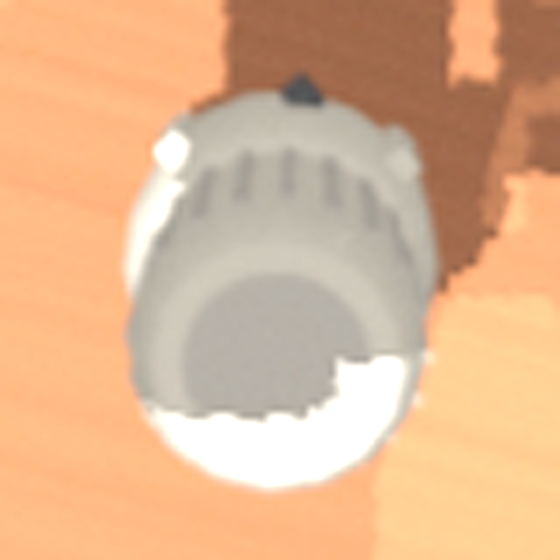

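The crop shows two ribs at image pixels (234.7,151.4) and (267.4,152.1), the dark clamp screw between them at (253.1,142.6), and the grip top's centre at about (249.3,181.4).

```bash
python3 - <<'E'
from h import *
f=np.load("w1.npz");W=(f["K"],f["d"],f["T"])
c=plane(W,[(249.3,181.4)],.078)[0];print("axis",c.round(4))
for z in(.02,.026):
  P=plane(W,[(234.7,151.4),(267.4,152.1),(253.1,142.6)],z)
  for p in P: 
    d=(p-c)[:2];print(z,p.round(4),"r",np.hypot(*d).round(4),"yaw",np.degrees(np.arctan2(d[1],d[0])).round(1))
s=r.get_state();print(np.degrees(R.from_quat(s["eef_rot"]).as_euler("ZYX")),s["tool_pos"])
E
```

```text
axis [ 0.4875 -0.0451  0.078 ]
0.02 [ 0.501  -0.0225  0.02  ] r 0.0264 yaw 59.1
0.02 [ 0.5111 -0.0599  0.02  ] r 0.0279 yaw -32.0
0.02 [ 0.5171 -0.0405  0.02  ] r 0.03 yaw 8.9
0.026 [ 0.5022 -0.0225  0.026 ] r 0.027 yaw 56.8
0.026 [ 0.5121 -0.0593  0.026 ] r 0.0284 yaw -29.8
0.026 [ 0.5181 -0.0402  0.026 ] r 0.031 yaw 9.2
[1.61189730e+01 8.77325106e-02 1.79983087e+02] [ 0.48537713 -0.05060243  0.19939145]
```

>>> carry_out([
  {"rot": [0,0,0],"xyz": [0.001,-0.002,0.04],"grip": 0},
  {"rot": [0,0,0],"xyz": [0.001,-0.002,0.07],"grip": 0},
  {"rot": [0,0,0],"xyz": [0.001,-0.002,0.08],"grip": 0},
  {"rot": [0,0,0],"xyz": [0.001,-0.002,0.08],"grip": 0},
  {"rot": [0,0,0],"xyz": [0.001,-0.002,0.08],"grip": 0},
  {"rot": [0,0,0],"xyz": [0.001,-0.002,0.08],"grip": 0},
])

```text
clock: 2.15
tool_pos: [0.4866, -0.0494, 0.1206]
eef_rot: [0.99, 0.139, 0.001, 0.0]
contact_force: [0.4, -0.1, 0.3]
opening: 1.004
finger_force: 0.0
```

```bash
python3 - <<'E'
from h import *
s=r.get_state();M=R.from_quat(s["eef_rot"]).as_matrix()
print(s["tool_pos"].round(4),s["qd"].round(3),"to go (tool)",(M.T@(np.array([.4875,-.0451,.032])-s["tool_pos"])).round(4))
E
```

```text
[ 0.4866 -0.0494  0.1206] [-0.007 -0.013 -0.007 -0.007  0.001 -0.001 -0.001] to go (tool) [ 0.002  -0.004   0.0886]
```

>>> carry_out([
  {"rot": [0,0,0],"xyz": [0.002,-0.004,0.03],"grip": 0},
  {"rot": [0,0,0],"xyz": [0.002,-0.004,0.06],"grip": 0},
  {"rot": [0,0,0],"xyz": [0.002,-0.004,0.08],"grip": 0},
  {"rot": [0,0,0],"xyz": [0.002,-0.004,0.088],"grip": 0},
  {"rot": [0,0,0],"xyz": [0.002,-0.004,0.088],"grip": 0},
  {"rot": [0,0,0],"xyz": [0.002,-0.004,0.088],"grip": 0},
])

```text
clock: 2.65
tool_pos: [0.4878, -0.0441, 0.0327]
eef_rot: [0.99, 0.14, 0.001, 0.0]
contact_force: [0.9, -0.1, -0.2]
opening: 0.996
finger_force: 0.0
```

>>> carry_out([
  {"rot": [0,0,0],"xyz": [0,0,0],"grip": 80},
  {"rot": [0,0,0],"xyz": [0,0,0],"grip": 120},
  {"rot": [0,0,0],"xyz": [0,0,0],"grip": 160},
  {"rot": [0,0,0],"xyz": [0,0,0],"grip": 200},
  {"rot": [0,0,0],"xyz": [0,0,0],"grip": 255},
  {"rot": [0,0,0],"xyz": [0,0,0],"grip": 255},
  {"rot": [0,0,0],"xyz": [0,0,0],"grip": 255},
  {"rot": [0,0,0],"xyz": [0,0,0],"grip": 255},
], squeeze=40)

```text
clock: 3.32
tool_pos: [0.4873, -0.0437, 0.0318]
eef_rot: [0.99, 0.14, 0.0, 0.0]
contact_force: [-0.4, 0.7, 2.0]
opening: 0.487
finger_force: 40.0
```

The grip is good: opening about 43 mm on the 44 mm grip. I'll lift and carry the head to a spot from which the wrist camera looks straight down on the valve.

>>> carry_out([
  {"rot": [0,0,0],"xyz": [0,0,-0.02],"grip": 255},
  {"rot": [0,0,0],"xyz": [0,0,-0.055],"grip": 255},
  {"rot": [0,0,0],"xyz": [0,0,-0.095],"grip": 255},
  {"rot": [0,0,0],"xyz": [0,0,-0.135],"grip": 255},
  {"rot": [0,0,0],"xyz": [0,-0.01,-0.17],"grip": 255},
  {"rot": [0,0,0],"xyz": [0.002,-0.035,-0.195],"grip": 255},
  {"rot": [0,0,0],"xyz": [0.004,-0.07,-0.21],"grip": 255},
  {"rot": [0,0,0],"xyz": [0.006,-0.11,-0.215],"grip": 255},
])

```text
clock: 3.98
tool_pos: [0.4636, 0.0632, 0.2492]
eef_rot: [0.99, 0.138, 0.003, 0.0]
contact_force: [1.0, 0.0, -1.9]
opening: 0.49
finger_force: 40.0
```

>>> carry_out([
  {"rot": [0,0,0],"xyz": [0.001,-0.035,0],"grip": 255},
  {"rot": [0,0,0],"xyz": [0.002,-0.07,0],"grip": 255},
  {"rot": [0,0,0],"xyz": [0.004,-0.095,0],"grip": 255},
  {"rot": [0,0,0],"xyz": [0.004,-0.105,0],"grip": 255},
  {"rot": [0,0,0],"xyz": [0.004,-0.105,0],"grip": 255},
  {"rot": [0,0,0],"xyz": [0.004,-0.105,0],"grip": 255},
  {"rot": [0,0,0],"xyz": [0.004,-0.105,0],"grip": 255},
])

```text
clock: 4.57
tool_pos: [0.4375, 0.1633, 0.2465]
eef_rot: [0.99, 0.138, -0.0, 0.001]
contact_force: [-0.4, -0.2, -1.1]
opening: 0.489
finger_force: 40.0
```

```bash
python3 - <<'E'
from h import *
s=r.get_state();print(s["q"].round(3),s["qd"].round(3),s["tool_pos"].round(4),s["clock"],s["opening"])
im=r.snapshot("wrist")[...,::-1].copy();cv2.imwrite("pics/w2.png",im)
W=campose("wrist",s);np.savez("w2.npz",K=W[0],d=W[1],T=W[2])
p=proj(W,[[.536,.193,.125],[.536,.193,.105]]);print(p)
x,y=p[0].astype(int);x0=max(x-75,0);y0=max(y-75,0);print(x0,y0)
cv2.imwrite("pics/w2c.png",cv2.resize(im[y0:y0+150,x0:x0+200],None,fx=4,fy=4,interpolation=cv2.INTER_CUBIC))
E
```

```text
[-0.417  0.475 -0.06   2.019  0.048  0.65  -1.801] [ 0.012 -0.002  0.001 -0.002 -0.002 -0.002 -0.004] [0.4375 0.1633 0.2465] 4.5667 0.4894145477802514
[[250.3858968   74.62569739]
 [250.52534076  76.1203645 ]]
175 0
```

View pics/w2c.png

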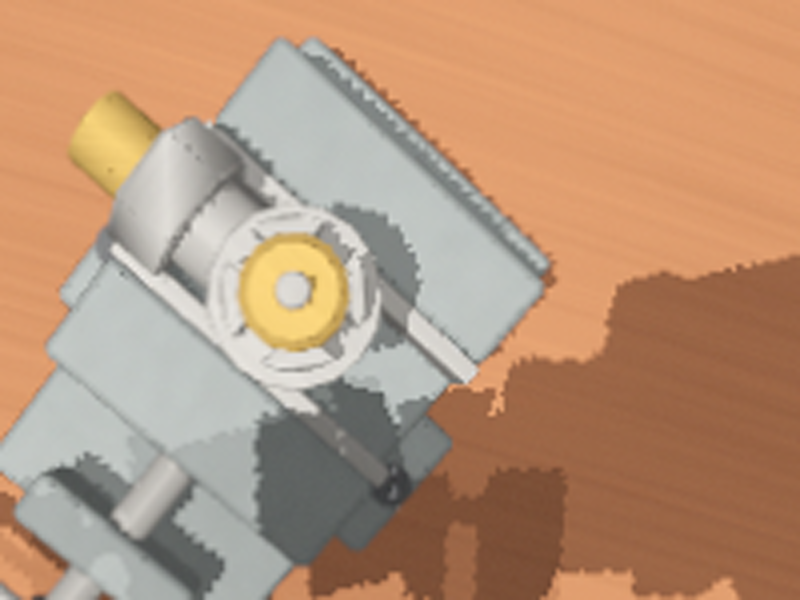

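The valve is seen from above. The pin and pilot centre is at image (248.3,72.7). The rear jaw's top edge runs from (245.8,10) to (311,71) in the image, and the notches are at roughly diagonal positions.

```bash
python3 - <<'E'
from h import *
f=np.load("w2.npz");W=(f["K"],f["d"],f["T"]);im=cv2.imread("pics/w2.png")
c2=lambda p:(175+p[0]/4,p[1]/4)
hsv=cv2.cvtColor(im,cv2.COLOR_BGR2HSV);m=((hsv[...,0]>18)&(hsv[...,0]<32)&(hsv[...,1]>110)).astype(np.uint8);m[:50]=0;m[95:]=0;m[:,:220]=0;m[:,280:]=0
cs=cv2.findContours(m,0,1)[0];c=max(cs,key=cv2.contourArea);e=cv2.fitEllipse(c);print("pilot",e)
print(plane(W,[e[0]],.122),"pin",plane(W,[c2((293,291))],.131))
def yaw(a,b,z):
    P=plane(W,[c2(a),c2(b)],z);d=P[1]-P[0];return np.degrees(np.arctan2(d[1],d[0])).round(1),np.linalg.norm(d).round(3)
print("rear jaw edge",yaw((283,40),(542,285),.06),yaw((545,285),(472,378),.06),"gap edge",yaw((112,250),(375,490),.06))
C=plane(W,[e[0]],.122)[0]
O=plane(W,[c2((93,142))],.079)[0]-C;print("outlet yaw",np.degrees(np.arctan2(O[1],O[0])),np.hypot(O[0],O[1]))
for p in((334,240),(243,255),(248,338),(325,352)):
    d=plane(W,[c2(p)],.119)[0]-C;print("notch",np.degrees(np.arctan2(d[1],d[0])).round(1),np.hypot(d[0],d[1]).round(4))
s=r.get_state();print(R.from_quat(s["eef_rot"]).as_euler("ZYX",degrees=True))
E
```

```text
pilot ((247.9939422607422, 72.59559631347656), (26.183752059936523, 28.271080017089844), 170.54649353027344)
[[0.53727532 0.19564183 0.122     ]] pin [[0.53660143 0.19507934 0.131     ]]
rear jaw edge (np.float64(-114.5), np.float64(0.095)) (np.float64(158.1), np.float64(0.032)) gap edge (np.float64(-115.7), np.float64(0.099))
outlet yaw 68.39625688346314 0.06471948361391903
notch -25.0 0.0146
notch 70.8 0.0137
notch 150.6 0.0145
notch -134.4 0.0153
[1.58799733e+01 4.59955865e-02 1.79914509e+02]
```

>>> carry_out([
  {"rot": [0,0,0.05],"xyz": [0.03,-0.001,0],"grip": 255},
  {"rot": [0,0,0.1],"xyz": [0.065,-0.002,0],"grip": 255},
  {"rot": [0,0,0.14],"xyz": [0.095,-0.003,0.01],"grip": 255},
  {"rot": [0,0,0.14],"xyz": [0.1045,-0.0035,0.035],"grip": 255},
  {"rot": [0,0,0.14],"xyz": [0.1045,-0.0035,0.055],"grip": 255},
  {"rot": [0,0,0.14],"xyz": [0.1045,-0.0035,0.062],"grip": 255},
  {"rot": [0,0,0.14],"xyz": [0.1045,-0.0035,0.062],"grip": 255},
  {"rot": [0,0,0.14],"xyz": [0.1045,-0.0035,0.062],"grip": 255},
])

```text
clock: 5.28
tool_pos: [0.5367, 0.1967, 0.1849]
eef_rot: [0.998, 0.07, -0.0, 0.0]
contact_force: [0.7, 0.6, -0.9]
opening: 0.488
finger_force: 40.0
```

>>> carry_out([
  {"rot": [0,0,0],"xyz": [0,0,0],"grip": 255},
  {"rot": [0,0,0],"xyz": [0,0,0],"grip": 255},
  {"rot": [0,0,0],"xyz": [0,0,0],"grip": 255},
])

```text
clock: 5.53
tool_pos: [0.5372, 0.1981, 0.1859]
eef_rot: [0.998, 0.07, 0.001, -0.0]
contact_force: [0.3, -0.4, -1.6]
opening: 0.489
finger_force: 40.0
```

```bash
cat > st.py <<'E'
from h import *
s=r.get_state();M=R.from_quat(s["eef_rot"]).as_matrix()
print(s["tool_pos"].round(4),"eul",R.from_quat(s["eef_rot"]).as_euler("ZYX",degrees=True).round(2),"F",s["contact_force"].round(2),"Mo",s["moment"].round(2),"q7",s["q"][6].round(2),"t",round(s["clock"],2))
print("rim z",(s["tool_pos"][2]-.032).round(4),"to valve (tool)",(M.T@(np.array([.537,.1953,.137])-s["tool_pos"])).round(4))
E
python3 st.py; python3 - <<'E'
from h import *
s=r.get_state();W=campose("wrist",s)
a=r.snapshot("wrist")[...,::-1];b=r.snapshot("scene")[...,::-1]
p=proj(campose("scene"),[[.537,.195,.15]])[0].astype(int)
A=a[60:260,150:350];B=b[p[1]-50:p[1]+50,p[0]-50:p[0]+50]
cv2.imwrite("pics/a.png",np.concatenate([cv2.resize(A,(400,400),interpolation=2),cv2.resize(B,(400,400),interpolation=2)],1))
E
```

```text
[0.5372 0.1981 0.1859] eul [ 8.0600e+00 -1.2000e-01 -1.7997e+02] F [ 0.25 -0.38 -1.58] Mo [ 0.01  0.01 -0.05] q7 -1.88 t 5.53
rim z 0.1539 to valve (tool) [-0.0006  0.0027  0.0489]
```

View pics/a.png

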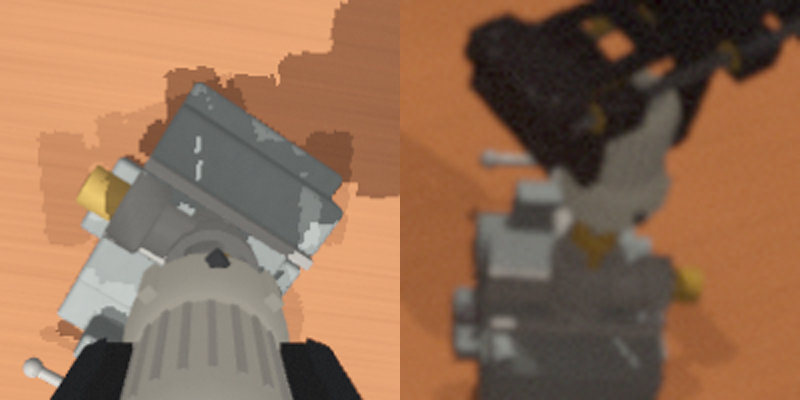

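The left view shows the head upright in the fingers. Its ribs are at image (224,206.5) and (286,207.5), and its screw is at (259,189), just short of the neck.

>>> carry_out([
  {"rot": [0,0,0],"xyz": [-0.0005,0.0025,0.008],"grip": 255},
  {"rot": [0,0,0],"xyz": [-0.0005,0.0025,0.016],"grip": 255},
  {"rot": [0,0,0],"xyz": [-0.0005,0.0025,0.018],"grip": 255},
  {"rot": [0,0,0],"xyz": [-0.0005,0.0025,0.018],"grip": 255},
  {"rot": [0,0,0],"xyz": [-0.0005,0.0025,0.018],"grip": 255},
])

```text
clock: 6.05
tool_pos: [0.5363, 0.1954, 0.1662]
eef_rot: [0.998, 0.07, -0.0, 0.0]
contact_force: [0.0, 1.0, -0.8]
opening: 0.491
finger_force: 40.0
```

```bash
python3 st.py; python3 - <<'E'
from h import *
W=campose("wrist",{"tool_pos":np.array([.5372,.1981,.1859]),"eef_rot":R.from_euler("ZYX",[8.06,-.12,-179.97],degrees=True).as_quat()})
P=plane(W,[(224,206.5),(286,207.5),(259,189)],.1539+.024)
for p in P:
    d=p[:2]-[.5372,.1981];print(np.hypot(*d).round(4),np.degrees(np.arctan2(d[1],d[0])).round(1))
E
```

```text
[0.5363 0.1954 0.1662] eul [8.0700e+00 5.0000e-02 1.7998e+02] F [ 0.    0.97 -0.8 ] Mo [-0.01 -0.   -0.  ] q7 -1.88 t 6.05
rim z 0.1342 to valve (tool) [0.0007 0.0001 0.0292]
0.0272 46.4
0.0291 -36.4
0.0327 1.0
```

>>> carry_out([
  {"rot": [0,0,0],"xyz": [0.0005,0,0.003],"grip": 255},
  {"rot": [0,0,0],"xyz": [0.0005,0,0.006],"grip": 255},
  {"rot": [0,0,0],"xyz": [0.0005,0,0.009],"grip": 255},
  {"rot": [0,0,0],"xyz": [0.0005,0,0.011],"grip": 255},
  {"rot": [0,0,0],"xyz": [0.0005,0,0.012],"grip": 255},
  {"rot": [0,0,0],"xyz": [0.0005,0,0.012],"grip": 255},
])

```text
clock: 6.55
tool_pos: [0.5368, 0.1954, 0.1544]
eef_rot: [0.998, 0.07, -0.0, 0.0]
contact_force: [0.3, 0.8, -1.4]
opening: 0.486
finger_force: 40.0
```

>>> carry_out([
  {"rot": [0,0,0],"xyz": [0,0,0.002],"grip": 255},
  {"rot": [0,0,0],"xyz": [0,0,0.004],"grip": 255},
  {"rot": [0,0,0],"xyz": [0,0,0.005],"grip": 255},
  {"rot": [0,0,0],"xyz": [0,0,0.005],"grip": 255},
])

```text
clock: 6.88
tool_pos: [0.537, 0.1955, 0.1498]
eef_rot: [0.998, 0.07, 0.0, 0.0]
contact_force: [-0.9, 0.1, -0.5]
opening: 0.489
finger_force: 40.0
```

```bash
python3 st.py
```

```text
[0.537  0.1955 0.1498] eul [  8.07  -0.   180.  ] F [-0.86  0.12 -0.5 ] Mo [0.02 0.14 0.03] q7 -1.88 t 6.88
rim z 0.1178 to valve (tool) [-0.0001  0.0002  0.0128]
```

>>> carry_out([
  {"rot": [0,0,0],"xyz": [0,0,0.001],"grip": 255},
  {"rot": [0,0,0],"xyz": [0,0,0.002],"grip": 255},
  {"rot": [0,0,0],"xyz": [0,0,0.002],"grip": 255},
  {"rot": [0,0,0],"xyz": [0,0,0.002],"grip": 255},
])

```text
clock: 7.22
tool_pos: [0.5372, 0.1955, 0.1493]
eef_rot: [0.998, 0.07, 0.001, -0.0]
contact_force: [-3.2, -0.8, 11.5]
opening: 0.491
finger_force: 40.0
```

```bash
python3 st.py
```

```text
[0.5372 0.1955 0.1493] eul [ 8.0600e+00 -6.0000e-02 -1.7999e+02] F [-3.2  -0.77 11.52] Mo [-0.21  0.76  0.01] q7 -1.88 t 7.22
rim z 0.1173 to valve (tool) [-0.0003  0.0002  0.0123]
```

Contact with the lugs on the ring: z stopped at 0.1493 with 11.5 N. Now I'll turn it under light push.

>>> carry_out([
  {"rot": [0,0,-0.04],"xyz": [0,0,0],"grip": 255},
  {"rot": [0,0,-0.08],"xyz": [0,0,0],"grip": 255},
  {"rot": [0,0,-0.12],"xyz": [0,0,0],"grip": 255},
  {"rot": [0,0,-0.16],"xyz": [0,0,0],"grip": 255},
  {"rot": [0,0,-0.2],"xyz": [0,0,0],"grip": 255},
  {"rot": [0,0,-0.23],"xyz": [0,0,0],"grip": 255},
  {"rot": [0,0,-0.26],"xyz": [0,0,0],"grip": 255},
  {"rot": [0,0,-0.26],"xyz": [0,0,0],"grip": 255},
])

```text
clock: 7.88
tool_pos: [0.5368, 0.1953, 0.1474]
eef_rot: [0.98, 0.2, -0.0, 0.0]
contact_force: [-0.6, 0.5, -1.7]
opening: 0.486
finger_force: 40.0
```

```bash
python3 st.py
```

```text
[0.5368 0.1953 0.1474] eul [ 2.303e+01  3.000e-02 -1.800e+02] F [-0.62  0.46 -1.7 ] Mo [ 0.04 -0.01  0.05] q7 -1.7 t 7.88
rim z 0.1154 to valve (tool) [0.0002 0.0001 0.0104]
```

The force is gone and z has fallen below the ring stop, so the lugs are in the notches. Now I'll push down with a firmer grip.

>>> carry_out([
  {"rot": [0,0,0],"xyz": [0,0,0.002],"grip": 255},
  {"rot": [0,0,0],"xyz": [0,0,0.004],"grip": 255},
  {"rot": [0,0,0],"xyz": [0,0,0.006],"grip": 255},
  {"rot": [0,0,0],"xyz": [0,0,0.008],"grip": 255},
  {"rot": [0,0,0],"xyz": [0,0,0.01],"grip": 255},
  {"rot": [0,0,0],"xyz": [0,0,0.011],"grip": 255},
  {"rot": [0,0,0],"xyz": [0,0,0.011],"grip": 255},
], squeeze=58)

```text
clock: 8.47
tool_pos: [0.537, 0.1955, 0.1374]
eef_rot: [0.98, 0.199, 0.0, 0.0]
contact_force: [-3.3, -0.9, 9.7]
opening: 0.49
finger_force: 58.0
```

```bash
python3 st.py
```

```text
[0.537  0.1955 0.1374] eul [ 2.2950e+01 -1.0000e-02  1.7998e+02] F [-3.26 -0.86  9.67] Mo [-0.24  0.54  0.  ] q7 -1.71 t 8.47
rim z 0.1054 to valve (tool) [-0.0001  0.0001  0.0004]
```

>>> carry_out([
  {"rot": [0,0,0],"xyz": [0,0,0.001],"grip": 255},
  {"rot": [0,0,0],"xyz": [0,0,0.002],"grip": 255},
  {"rot": [0,0,0],"xyz": [0,0,0.0025],"grip": 255},
  {"rot": [0,0,0],"xyz": [0,0,0.0025],"grip": 255},
  {"rot": [0,0,0],"xyz": [0,0,0.0025],"grip": 255},
])

```text
clock: 8.88
tool_pos: [0.5371, 0.1955, 0.1367]
eef_rot: [0.98, 0.199, 0.001, 0.0]
contact_force: [-5.4, -2.2, 22.0]
opening: 0.486
finger_force: 58.0
```

```bash
python3 st.py
```

```text
[0.5371 0.1955 0.1367] eul [ 2.2940e+01 -7.0000e-02  1.7997e+02] F [-5.38 -2.23 21.95] Mo [-0.42  1.22  0.01] q7 -1.71 t 8.88
rim z 0.1047 to valve (tool) [-0.0001  0.0001 -0.0003]
```

>>> carry_out([
  {"rot": [0,0,0],"xyz": [-0.0004,0,0.0005],"grip": 255},
  {"rot": [0,0,0],"xyz": [-0.0008,0,0.001],"grip": 255},
  {"rot": [0,0,0],"xyz": [-0.0008,0,0.001],"grip": 255},
  {"rot": [0,0,0],"xyz": [-0.0008,0,0.001],"grip": 255},
  {"rot": [0,0,0],"xyz": [-0.0008,0,0.001],"grip": 255},
  {"rot": [0,0,0],"xyz": [-0.0008,0,0.001],"grip": 255},
])

```text
clock: 9.38
tool_pos: [0.5371, 0.1955, 0.1367]
eef_rot: [0.98, 0.199, 0.002, -0.0]
contact_force: [-6.0, -1.7, 28.2]
opening: 0.488
finger_force: 58.0
```

```bash
python3 st.py; python3 - <<'E'
from h import *
a=r.snapshot("wrist")[...,::-1];b=r.snapshot("scene")[...,::-1]
p=proj(campose("scene"),[[.537,.195,.13]])[0].astype(int)
A=a[100:300,150:350];B=b[p[1]-50:p[1]+50,p[0]-50:p[0]+50]
cv2.imwrite("pics/f.png",np.concatenate([cv2.resize(A,(400,400),interpolation=2),cv2.resize(B,(400,400),interpolation=2)],1))
E
```

```text
[0.5371 0.1955 0.1367] eul [ 22.94  -0.18 179.98] F [-6.04 -1.74 28.16] Mo [-0.47  1.37  0.05] q7 -1.71 t 9.38
rim z 0.1047 to valve (tool) [-0.0001  0.0002 -0.0003]
```

View pics/f.png

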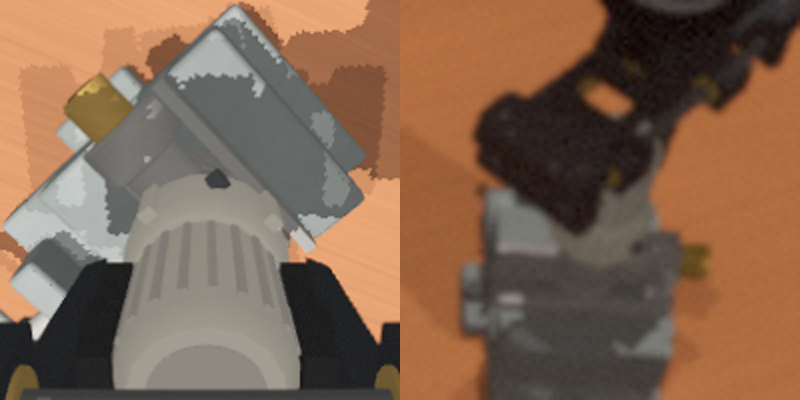

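The picture shows the head seated on the neck with nothing left of the neck visible. The ribs and screw (218,178) sit as before in the grip, so it did not slip. z stays at 0.1367 although the push rose from 22 to 28 N, so this is the hard stop at home.

```bash
python3 -c "
from plant import r
print(r.finish_job())"
```

```text
the job is handed in; nothing more can be done
None
```

The wide head is on the neck with its lugs in the notches, pushed to the hard stop on the shoulder and still held down at about 28 N; the other head and the fittings were never approached, and the job is handed in.

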